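# Seat the sample rack and snap the hold-down flap shut

### The job

With the fingers closed, push the white sample rack along its lane until you feel it come up against the black end stop, and keep it pressed there for half a second with about 10 N (never as much as 20 N). Then tip the yellow spring flap over from its outer side, with less than 15 N, just past its snap point, and stop there so that its own spring carries it shut in front of the rack: do not press it down. Leave the rack locked in behind the flap, the loose bottle, jar and beaker where they stand, and nothing touched.

Things in the scene. Friction and masses are not known exactly. Their poses are not given: they have to be found in the camera images.
- dock: docking station fixed to the bench: aluminium plate 240 x 140 x 12 mm (x, y, z). Origin: centre of its underside, on the bench; x runs along the lane to the end stop, y to the left (flap side), z up. Its top is the lane floor. Two steel rails along x from -120 to +98 mm, 8 mm thick, inner faces at y = +-42 mm, tops 32 mm above the bench; the lane is open at its -x end
- rack: loose sample rack, 0.22 to 0.42 kg: white block 90 x 80 x 40 mm (x along the lane, y, z), six stoppered bottles fixed in it, 74 mm tall in all. Origin: centre of its underside. 2 mm play to each rail. Front face plain, upright, 45 mm to -x of the origin. It slides with 1 to 4 N. The hard black end stop is adjustable and not measured: home puts the origin 55 to 63 mm to +x of the dock's; find it by feel
- flap_hinge (a point): middle of the flap's hinge axis, which is parallel to the dock's x: at x = -19, y = +58, z = 37 mm in the dock's frame, between two dark steel cheeks at x = -57 to -49 and +11 to +19 mm whose tops are 43 mm above the bench
- flap_edge (a point): middle of the free edge (black band) of the yellow flap, 80 mm from the hinge axis. The flap is a flat plate 52 mm wide along the dock's x, 4 mm thick. Push its outer face towards the dock's -y, fingertips within 30 mm of this edge in height, as the edge rises to 117 mm above the bench when upright and must not catch under the gripper. A rack less than 53 mm to +x of the dock's origin keeps it from shutting
- flap (a joint): flap angle, rad. 0: open, leaning 0.6 outward (dock's +y) of upright; 0.6: upright; 2.17: shut, level across the lane just in front of the home rack. A spring drives it to the nearer stop: it resists by 0.2 to 0.25 N m up to about 0.5, then less and less, to nothing at the snap point near 0.97; from there it runs on and shuts by itself in under a second
- white_bottle: bystander: white plastic bottle, 52 mm wide, 115 mm tall, loose on the bench; origin at the centre of its underside
- amber_jar: bystander: amber jar with a black cap, 52 mm wide, 75 mm tall, loose on the bench; origin at the centre of its underside
- beaker: bystander: clear open beaker, 56 mm wide, 75 mm tall, loose on the bench; origin at the centre of its underside
There are look-alikes about, which are no part of the job. Leave any brown or turquoise look-alike of the rack alone.

How it is judged:
On the way, in this order (a step that is already met when the one before it is completed fails the run):
1. with the flap still open, the rack stands still against the end stop and the fingers press it there with 7 to 20 N for 0.3 s (x of rack in the frame of dock above 0.053 m and linear speed of rack below 0.005 m/s and contact force between the fingers and rack between 7 and 20 N and value of joint flap below 0.9 rad), for 0.3 s.
2. the flap has snapped over and is shut (beyond 2.1 rad) (value of joint flap above 2.1 rad), for 0.2 s.
At the end, for the whole second after the job is handed in: the flap is shut (joint beyond 2.1 rad) in front of the rack, and the rack stands flat and at rest in the lane behind it, its origin more than 53 mm to +x of the dock's (value of joint flap above 2.1 rad and x of rack in the frame of dock above 0.053 m and angle between rack's own z axis and vertical below 0.05 rad and linear speed of rack below 0.01 m/s); the robot touches nothing.
It fails at once if the fingers bear on the rack with more than 20 N (contact force between the fingers and rack above 20 N).
It fails at once if the robot bears on the dock or its flap with more than 15 N (contact force between any of the fingers, the arm and dock above 15 N).
It fails at once if the flap is pressed down in the last part of its swing (more than 2 N on it beyond 1.7 rad) (value of joint flap above 1.7 rad and contact force between any of the fingers, the arm and dock above 2 N).
It fails at once if a bystander is moved more than 15 mm (distance of any of white_bottle, amber_jar, beaker from where it was at the start of the episode above 0.015 m).
It also fails if it takes over 61 s, if anything falls off the work surface, if the arm or the gripper's body presses on something with over 40 N, if the wrist force passes 120 N, or if a joint passes its speed limit or range.

### The arm

A 6-joint arm with a two-finger parallel gripper is mounted at the origin on the work surface. World frame = base frame: x ahead of the robot, y to its left, z up, the work surface at z = 0. Lengths are in m, angles in rad, forces in N, time in s.
With the tool pointing down it reaches from about 0.425 to 0.925 m from the base axis. Payload 12.5 kg.
Tool frame: the origin (TCP) lies midway between the tips of the shut fingers; the grasp point (between the pads) lies env.tcp_to_grasp behind it (env.tcp_to_grasp is the distance from the TCP to the grasp point, in m); y points along the fingers, x is the direction in which the jaws open and shut, and the axes are right-handed (so a half turn about y gives the same grasp; the last joint's range is limited). The gripper opens to 85 mm and grips with 20 to 120 N. Pads are 22 mm wide; open, the fingers measure 114 mm over their backs; the gripper's body (76 mm by 85 mm) begins 54 mm behind the grasp point. The pads swing forward as they close: fully open they stand 13 mm farther back than shut.
Start: joints at [-1.326, 0.491, 1.559, -0, 1.092, -0.106], TCP at [0.215, -0.587, 0.231] pointing down, gripper open.
Joint ranges: [-3.1, 3.1], [-0.84, 2.19], [0.05, 2.79], [-1.13, 4.28], [0.06, 2.93], [-2.69, 2.69]. Speed limits (rad/s): [2.22, 2.22, 2.79, 3.14, 3.14, 3.14].

### API

Orientations are given as a unit quaternion [w, x, y, z].
In Python, from station import env, read_camera gives the robot as it stands.
- The arm moves only by the tool jog_arm, never from a script. Its argument "increments" is a list of rows, each an object of numbers: "claw": the gripper command: -1 is shut, 1 is fully open, values between are in proportion; "dx", "dy", "dz": the shift along the tool's x, y, z each as a share of 100 mm, from -1 to 1; "rx", "ry", "rz": the turn, a rotation vector about the tool's x, y, z each as a share of pi/2 rad, from -1 to 1. In form: [{"claw": .., "dx": .., "dy": .., "dz": .., "rx": .., "ry": .., "rz": ..}, ...]. A call has 1 to 20 rows; each row is the pose to reach, as a shift and turn from the pose commanded when the call began, along the tool's axes at that moment; what a row does not reach only later rows make up. A row lasts 1/12 s, in which the tool goes at most 41.7 mm and 7.16 degrees, less where a joint would pass 70% of its speed; a pose out of reach is approached as far as the arm can. A call with a number of a shift or a turn outside -1 to 1 is refused whole. A call with a gripper value outside its range is refused whole. The fingers move at their own pace and stop on an object; "force" is the grip in N (left out, the last holds). Time passes only in rows, so rows that repeat a pose let the fingers close. It gives the time, the measured TCP pose, the force and the opening at its end, in the units of the state.
- env.read_state(): the state, without advancing time (a new reading comes with each control period).
- read_camera(name): name is "scene" or "top" or "wrist"; returns a dict with "frame" (420x560x3 uint8, red, green, blue), "fx", "fy", "cx", "cy" (pixels), "k1" (the pictures are not rectified: a ray, as slopes to the right and down, at radius r is drawn at 1 + k1 r^2 times it, then the intrinsics apply), "rvec" (rotation vector, rad) and "tvec" (3), from world to camera coordinates, as OpenCV has them. Camera axes: x right, y down, z forward; pixel columns grow to the right and rows downward; lengths in m; the calibration is good to about 2 mm. A picture is of the moment at which its call begins. There is no depth.
- env.close_job(): hands the job in, once; it reports no verdict.
The state is a dict: "clock": time; "q": joint angles; "qd": joint speeds; "effort": joint torques, N m; "tcp_pos": TCP position; "tcp_rot": TCP orientation; "ft_force": force on the tool from outside, world axes, zero at the start; "ft_torque": the same for the moment, N m; "opening": opening from 0.0 (shut) to 1.0 (fully open).
Only numpy, scipy, OpenCV 4.12 (cv2) and the standard library are available. Lean on these libraries where they do the work, as an engineer would, in place of code of your own. Each camera call takes 0.05 s, during which the arm holds its last target. There are 200 camera calls.

## Working session

There is one attempt and no reset: what is moved stays moved. The work goes in short steps, Python scripts to look and compute and a tool call to move; the robot and the scene stay as the last step left them, time stands still between calls to the robot, and variables do not carry over. Pictures are saved under pics/ and viewed, about 8 in all and at most 12, crops included, and the job is handed in when it is done.

Besides the shell and the picture viewer there is one more tool, called after "Call:" in YAML: its name, and indented under it one key for each argument. jog_arm: Moves the arm, as the interface text tells. Shift numbers are shares of 100 mm and turn numbers shares of pi/2 rad, none past 1 either way. Its arguments: {"type":"object","properties":{"increments":{"type":"array","items":{"type":"object","properties":{"claw":{"type":"number"},"dx":{"type":"number","minimum":-1,"maximum":1},"dy":{"type":"number","minimum":-1,"maximum":1},"dz":{"type":"number","minimum":-1,"maximum":1},"rx":{"type":"number","minimum":-1,"maximum":1},"ry":{"type":"number","minimum":-1,"maximum":1},"rz":{"type":"number","minimum":-1,"maximum":1}}}},"force":{"type":"number"}},"required":["increments"]}

```bash
mkdir -p pics
cat > h.py <<'E'
import numpy as np, cv2
from station import env, read_camera
def K(c): return np.array([[c['fx'],0,c['cx']],[0,c['fy'],c['cy']],[0,0,1.]])
def D(c): return None
def ray(c,uv):
    x=(uv[0]-c['cx'])/c['fx']; y=(uv[1]-c['cy'])/c['fy']
    rd=np.hypot(x,y); r=rd
    for _ in range(20): r=rd/(1+c['k1']*r*r)
    s=r/rd if rd>0 else 1
    R,_=cv2.Rodrigues(np.array(c['rvec'],float)); t=np.array(c['tvec'],float).ravel()
    d=R.T@np.array([x*s,y*s,1]); return -R.T@t, d/np.linalg.norm(d)
def onz(c,uv,z):
    o,d=ray(c,uv); return o+d*(z-o[2])/d[2]
def proj(c,P):
    p,_=cv2.projectPoints(np.array(P,float).reshape(-1,1,3),np.array(c['rvec'],float),np.array(c['tvec'],float),K(c),np.array([c['k1'],0,0,0.]))
    return p.reshape(-1,2)
def snap(n,f):
    c=read_camera(n); cv2.imwrite(f'pics/{f}.png',c['frame'][:,:,::-1]); np.save(f'pics/{f}.npy',c,allow_pickle=True); return c
def load(f): return np.load(f'pics/{f}.npy',allow_pickle=True).item()
E
python3 - <<'E'
from h import *
for n in ('scene','top'):
    c=snap(n,n+'0'); print(n,{k:v for k,v in c.items() if k!='frame'})
a=np.vstack([load('scene0')['frame'],load('top0')['frame']])
print(env.read_state(), env.tcp_to_grasp)
E
```

```text
scene {'fx': 501.0376867129295, 'fy': 501.0376867129295, 'cx': 277.5508497136768, 'cy': 207.15443871291708, 'k1': -0.07819560980214633, 'rvec': array([ 1.49370799,  2.21950817, -0.74891635]), 'tvec': array([ 0.23332942, -0.37913993,  1.29457288])}
top {'fx': 389.9965810599639, 'fy': 389.9965810599639, 'cx': 281.41438166615785, 'cy': 208.57415894840233, 'k1': -0.10366176184540879, 'rvec': array([ 2.16289089, -2.12867129,  0.13078985]), 'tvec': array([-0.01154106,  0.58538164,  0.77541991])}
{'clock': 0.1, 'q': array([-1.32556653e+00,  4.91530461e-01,  1.55937772e+00, -1.80840988e-05,
        1.09168058e+00, -1.05552092e-01]), 'qd': array([-0.001247  , -0.00164829, -0.00110796, -0.00070123, -0.00127258,
        0.00086489]), 'effort': array([ 5.33544240e-03, -6.19447803e+01, -2.62023997e+01, -7.69263096e-06,
        2.87092123e-03,  1.50584646e-05]), 'tcp_pos': array([ 0.21476992, -0.58674054,  0.23077051]), 'tcp_rot': array([ 0.57980413, -0.5793506 ,  0.4053497 , -0.40481066]), 'ft_force': array([ 0.01602944, -0.42074083, -0.62314988]), 'ft_torque': array([ 0.02169145, -0.03368021,  0.04310399]), 'opening': 0.997979259174425} 0.0187
```

View pics/scene0.png

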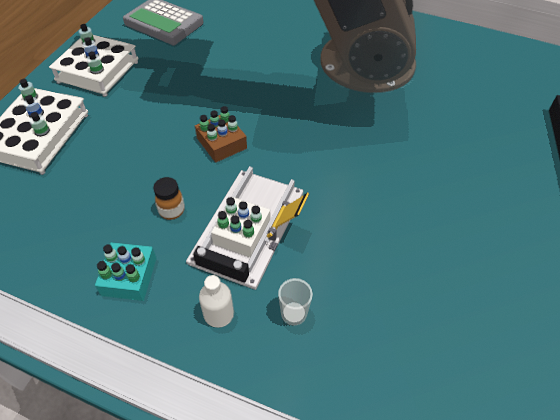

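View pics/top0.png

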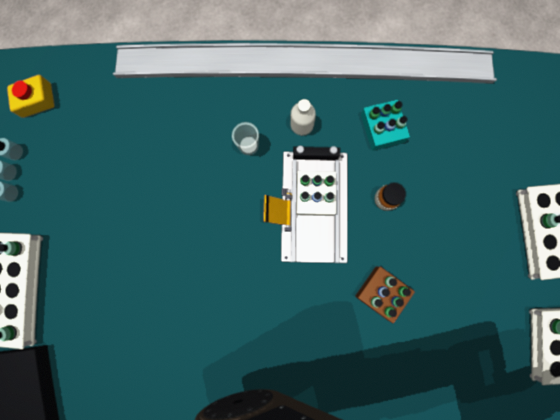

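Run:
```python
from h import *
c=load('top0'); s=load('scene0')
im=c['frame'][:,:,::-1]
a=cv2.resize(im[110:290,220:420],None,fx=4,fy=4,interpolation=cv2.INTER_CUBIC)[:600]
cv2.imwrite('pics/crop1.png',cv2.resize(im[135:275,250:420],None,fx=4.2,fy=4.2,interpolation=cv2.INTER_CUBIC))
b=s['frame'][:,:,::-1][160:295,180:330]
cv2.imwrite('pics/crop2.png',cv2.resize(b,None,fx=4.2,fy=4.2,interpolation=cv2.INTER_CUBIC))
```

```text
(no output)
```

View pics/crop1.png

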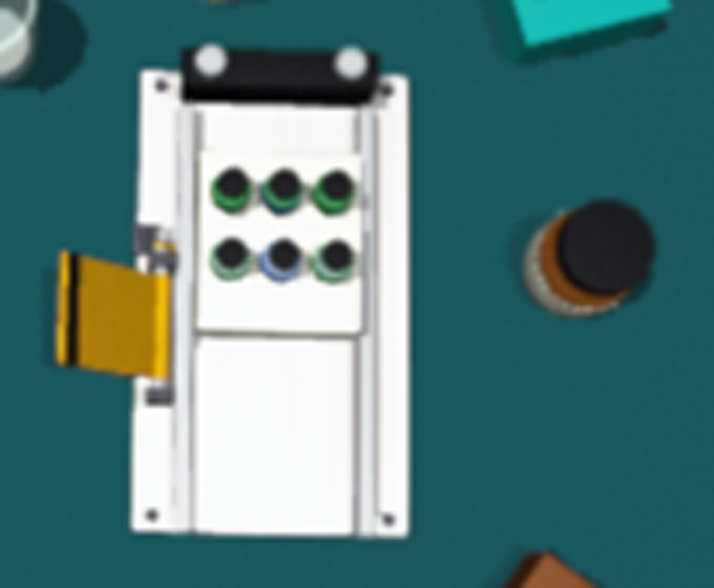

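View pics/crop2.png

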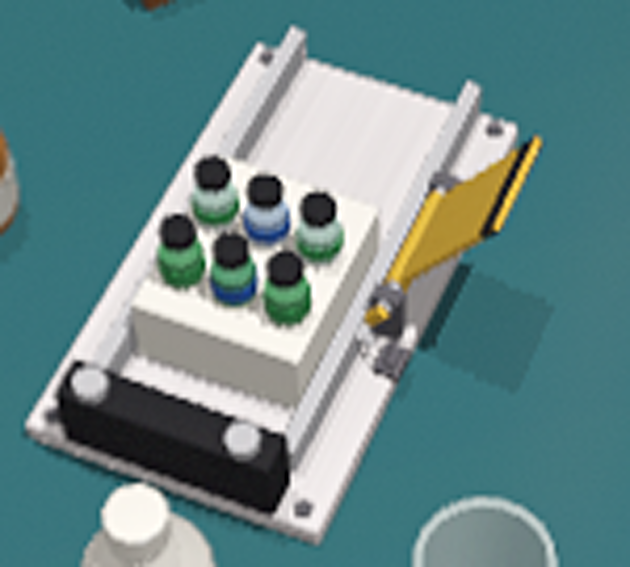

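Run:
```python
from h import *
c=load('top0'); s=load('scene0')
f=lambda p,o:np.array(p)/4.2+np.array(o)-0.4
P=np.array([[.12,.07],[.12,-.07],[-.12,-.07],[-.12,.07]])
tp=[(139,71),(409,75),(408,536),(132,532)]
sp=[(318,532),(27,430),(258,42),(518,127)]
W=[]
for cam,pp,o in((c,tp,(250,135)),(s,sp,(180,160))):
    w=np.array([onz(cam,f(p,o),.012)[:2] for p in pp]); W.append(w)
    M=w.mean(0); q=w-M; a=np.arctan2((P[:,0]*q[:,1]-P[:,1]*q[:,0]).sum(),(P*q).sum())
    R=np.array([[np.cos(a),-np.sin(a)],[np.sin(a),np.cos(a)]]); print(M,a,np.degrees(a)); print((q-P@R.T).round(4).tolist())
w=np.mean(W,0);M=w.mean(0); q=w-M; a=np.arctan2((P[:,0]*q[:,1]-P[:,1]*q[:,0]).sum(),(P*q).sum())
print('avg',M,a); R=np.array([[np.cos(a),-np.sin(a)],[np.sin(a),np.cos(a)]])
d=lambda w:R.T@(w[:2]-M)
print('rack top front',[d(onz(c,f(p,(250,135)),.052)) for p in((197,331),(361,334))],[d(onz(s,f(p,(180,160)),.052)) for p in((380,207),(226,158),(297,352))])
for z in(.1,.103):print('flap edge',[d(onz(c,f(p,(250,135)),z)) for p in((61,252),(61,365))],[d(onz(s,f(p,(180,160)),z)) for p in((540,138),(495,235))])
print('jar cap',d(onz(c,f((605,247),(250,135)),.075)),'beaker',d(onz(c,(246,137),.075)),'bottle',d(onz(c,(304,105),.115)), 'brown',d(onz(c,(386,290),.05)))
np.savez('dock.npz',M=M,R=R,a=a)
```

```text
[ 0.59632993 -0.07318377] -0.002354868682034172 -0.1349240367880927
[[-0.0001, 0.0009], [0.0004, -0.0012], [0.0, 0.0002], [-0.0003, 0.0]]
[ 0.59778334 -0.07202246] -0.0013191438757243657 -0.07558137664953613
[[-0.0011, -0.0016], [0.0014, 0.0015], [-0.0013, 0.0005], [0.0009, -0.0005]]
avg [ 0.59705663 -0.07260311] -0.0018383402476980124
rack top front [array([-0.02288781,  0.03904026]), array([-0.02300922, -0.04117709])] [array([-0.02041177,  0.03916127]), array([-0.01964795, -0.0360709 ]), array([0.06389193, 0.03637703])]
flap edge [array([0.00694212, 0.10362835]), array([-0.04557332,  0.1023395 ])] [array([-0.04695505,  0.10249944]), array([0.00848045, 0.10298037])]
flap edge [array([0.00642881, 0.1034488 ]), array([-0.04587565,  0.10216513])] [array([-0.04460236,  0.10319064]), array([0.01059445, 0.1036695 ])]
jar cap [ 0.0182301  -0.15611885] beaker [0.13097733 0.14556467] bottle [0.18562837 0.02845733] brown [-0.17573636 -0.1444248 ]
```

Call:
jog_arm:
  increments:
    - {"claw": -1,"dx": -0.75,"dz": 0.95,"ry": 0.2225}
    - {"claw": -1,"dx": -0.75,"dz": 0.95,"ry": 0.2225}
    - {"claw": -1,"dx": -0.75,"dz": 0.95,"ry": 0.2225}
    - {"claw": -1,"dx": -0.75,"dz": 0.95,"ry": 0.2225}
    - {"claw": -1,"dx": -0.75,"dz": 0.95,"ry": 0.2225}
    - {"claw": -1,"dx": -0.75,"dz": 0.95,"ry": 0.2225}
  force: 40

```text
$.increments[0]: bad value
```

Call:
jog_arm:
  increments:
    - {"claw": -1,"dx": -0.75,"dy": 0,"dz": 0.95,"rx": 0,"ry": 0.2225,"rz": 0}
    - {"claw": -1,"dx": -0.75,"dy": 0,"dz": 0.95,"rx": 0,"ry": 0.2225,"rz": 0}
    - {"claw": -1,"dx": -0.75,"dy": 0,"dz": 0.95,"rx": 0,"ry": 0.2225,"rz": 0}
    - {"claw": -1,"dx": -0.75,"dy": 0,"dz": 0.95,"rx": 0,"ry": 0.2225,"rz": 0}
    - {"claw": -1,"dx": -0.75,"dy": 0,"dz": 0.95,"rx": 0,"ry": 0.2225,"rz": 0}
    - {"claw": -1,"dx": -0.75,"dy": 0,"dz": 0.95,"rx": 0,"ry": 0.2225,"rz": 0}
  force: 40

```text
clock: 0.6
tcp_pos: [0.2783, -0.4842, 0.2314]
tcp_rot: [-0.501, 0.501, -0.499, 0.499]
ft_force: [-0.2, 0.2, 0.4]
opening: 0.144
```

Call:
jog_arm:
  increments:
    - {"claw": -1,"dx": -1,"dy": 0,"dz": 0.62,"rx": 0,"ry": 0,"rz": 0}
    - {"claw": -1,"dx": -1,"dy": 0,"dz": 0.62,"rx": 0,"ry": 0,"rz": 0}
    - {"claw": -1,"dx": -1,"dy": 0,"dz": 0.62,"rx": 0,"ry": 0,"rz": 0}
    - {"claw": -1,"dx": -1,"dy": 0,"dz": 0.62,"rx": 0,"ry": 0,"rz": 0}

```text
clock: 0.93
tcp_pos: [0.3415, -0.3808, 0.2312]
tcp_rot: [0.501, -0.501, 0.499, -0.499]
ft_force: [0.4, -0.6, -0.5]
opening: 0.001
```

Call:
jog_arm:
  increments:
    - {"claw": -1,"dx": -1,"dy": 0,"dz": 0.62,"rx": 0,"ry": 0,"rz": 0}
    - {"claw": -1,"dx": -1,"dy": 0,"dz": 0.62,"rx": 0,"ry": 0,"rz": 0}
    - {"claw": -1,"dx": -1,"dy": 0,"dz": 0.62,"rx": 0,"ry": 0,"rz": 0}
    - {"claw": -1,"dx": -1,"dy": 0,"dz": 0.62,"rx": 0,"ry": 0,"rz": 0}

```text
clock: 1.27
tcp_pos: [0.4037, -0.2811, 0.2312]
tcp_rot: [0.501, -0.501, 0.499, -0.499]
ft_force: [-0.1, -0.5, -0.4]
opening: -0.001
```

Call:
jog_arm:
  increments:
    - {"claw": -1,"dx": -1,"dy": 0,"dz": 0.62,"rx": 0,"ry": 0,"rz": 0}
    - {"claw": -1,"dx": -1,"dy": 0,"dz": 0.62,"rx": 0,"ry": 0,"rz": 0}
    - {"claw": -1,"dx": -1,"dy": 0,"dz": 0.62,"rx": 0,"ry": 0,"rz": 0}
    - {"claw": -1,"dx": -1,"dy": 0,"dz": 0.62,"rx": 0,"ry": 0,"rz": 0}

```text
clock: 1.6
tcp_pos: [0.466, -0.1813, 0.2312]
tcp_rot: [0.501, -0.501, 0.499, -0.499]
ft_force: [0.7, 0.1, 0.4]
opening: -0.002
```

Call:
jog_arm:
  increments:
    - {"claw": -1,"dx": -1,"dy": 0.3,"dz": 0.62,"rx": 0,"ry": 0,"rz": 0}
    - {"claw": -1,"dx": -1,"dy": 0.3,"dz": 0.62,"rx": 0,"ry": 0,"rz": 0}
    - {"claw": -1,"dx": -1,"dy": 0.3,"dz": 0.62,"rx": 0,"ry": 0,"rz": 0}
    - {"claw": -1,"dx": -1,"dy": 0.3,"dz": 0.62,"rx": 0,"ry": 0,"rz": 0}
    - {"claw": -1,"dx": -1,"dy": 0.3,"dz": 0.62,"rx": 0,"ry": 0,"rz": 0}

```text
clock: 2.02
tcp_pos: [0.5263, -0.0838, 0.2004]
tcp_rot: [-0.501, 0.501, -0.499, 0.499]
ft_force: [0.5, -0.9, -0.4]
opening: -0.003
```

Call:
jog_arm:
  increments:
    - {"claw": -1,"dx": -0.11,"dy": 0.9,"dz": 0.05,"rx": 0,"ry": 0,"rz": 0}
    - {"claw": -1,"dx": -0.11,"dy": 0.9,"dz": 0.05,"rx": 0,"ry": 0,"rz": 0}
    - {"claw": -1,"dx": -0.11,"dy": 0.9,"dz": 0.05,"rx": 0,"ry": 0,"rz": 0}
    - {"claw": -1,"dx": -0.11,"dy": 0.9,"dz": 0.05,"rx": 0,"ry": 0,"rz": 0}
    - {"claw": -1,"dx": -0.11,"dy": 0.9,"dz": 0.05,"rx": 0,"ry": 0,"rz": 0}

```text
clock: 2.43
tcp_pos: [0.5311, -0.074, 0.1124]
tcp_rot: [-0.5, 0.5, -0.5, 0.5]
ft_force: [0.7, -0.5, 1.4]
opening: 0.001
```

Call:
jog_arm:
  increments:
    - {"claw": -1,"dx": 0,"dy": 0.4,"dz": 0,"rx": 0,"ry": 0,"rz": 0}
    - {"claw": -1,"dx": 0,"dy": 0.6,"dz": 0,"rx": 0,"ry": 0,"rz": 0}
    - {"claw": -1,"dx": 0,"dy": 0.74,"dz": 0,"rx": 0,"ry": 0,"rz": 0}
    - {"claw": -1,"dx": 0,"dy": 0.74,"dz": 0,"rx": 0,"ry": 0,"rz": 0}
    - {"claw": -1,"dx": 0,"dy": 0.74,"dz": 0,"rx": 0,"ry": 0,"rz": 0}
    - {"claw": -1,"dx": 0,"dy": 0.74,"dz": 0,"rx": 0,"ry": 0,"rz": 0}

```text
clock: 2.93
tcp_pos: [0.5317, -0.0732, 0.0394]
tcp_rot: [0.501, -0.5, 0.499, -0.501]
ft_force: [0.2, 0.2, -0.2]
opening: 0.003
```

Run:
```python
from h import *
print(env.read_state()); c=snap('scene','s1')
cv2.imwrite('pics/s1c.png',cv2.resize(c['frame'][:,:,::-1][100:300,160:360],None,fx=3,fy=3,interpolation=cv2.INTER_CUBIC))
```

```text
{'clock': 2.9333, 'q': array([-2.59895295e-01,  6.42680869e-01,  1.94312063e+00, -2.28469921e-04,
        5.52751107e-01,  1.31006520e+00]), 'qd': array([ 0.00339314, -0.00298544,  0.00597937,  0.00174426, -0.00889377,
        0.00248716]), 'effort': array([-1.26084597e-01, -5.78307545e+01, -1.34492192e+01, -2.60686749e-03,
        5.18289307e-03, -8.62655434e-03]), 'tcp_pos': array([ 0.53174499, -0.07323765,  0.03935195]), 'tcp_rot': array([ 0.50075888, -0.49975487,  0.4987905 , -0.50069316]), 'ft_force': array([ 0.1682757 ,  0.15620561, -0.22612831]), 'ft_torque': array([0.03472645, 0.04587533, 0.03992629]), 'opening': 0.003261311915188509}
```

View pics/s1c.png

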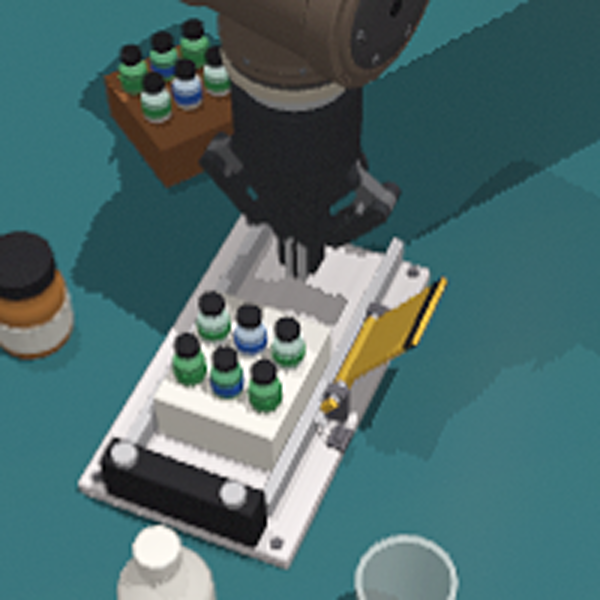

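Call:
jog_arm:
  increments:
    - {"claw": -1,"dx": 0,"dy": 0,"dz": 0.1,"rx": 0,"ry": 0,"rz": 0}
    - {"claw": -1,"dx": 0,"dy": 0,"dz": 0.2,"rx": 0,"ry": 0,"rz": 0}
    - {"claw": -1,"dx": 0,"dy": 0,"dz": 0.23,"rx": 0,"ry": 0,"rz": 0}
    - {"claw": -1,"dx": 0,"dy": 0,"dz": 0.26,"rx": 0,"ry": 0,"rz": 0}
    - {"claw": -1,"dx": 0,"dy": 0,"dz": 0.28,"rx": 0,"ry": 0,"rz": 0}
    - {"claw": -1,"dx": 0,"dy": 0,"dz": 0.3,"rx": 0,"ry": 0,"rz": 0}
    - {"claw": -1,"dx": 0,"dy": 0,"dz": 0.32,"rx": 0,"ry": 0,"rz": 0}
    - {"claw": -1,"dx": 0,"dy": 0,"dz": 0.34,"rx": 0,"ry": 0,"rz": 0}
    - {"claw": -1,"dx": 0,"dy": 0,"dz": 0.36,"rx": 0,"ry": 0,"rz": 0}
    - {"claw": -1,"dx": 0,"dy": 0,"dz": 0.38,"rx": 0,"ry": 0,"rz": 0}
    - {"claw": -1,"dx": 0,"dy": 0,"dz": 0.4,"rx": 0,"ry": 0,"rz": 0}

```text
clock: 3.9
tcp_pos: [0.5704, -0.0724, 0.0372]
tcp_rot: [-0.5, 0.501, -0.5, 0.499]
ft_force: [-1.3, -0.3, 0.8]
opening: 0.001
```

Call:
jog_arm:
  increments:
    - {"claw": -1,"dx": 0,"dy": 0,"dz": 0.02,"rx": 0,"ry": 0,"rz": 0}
    - {"claw": -1,"dx": 0,"dy": 0,"dz": 0.04,"rx": 0,"ry": 0,"rz": 0}
    - {"claw": -1,"dx": 0,"dy": 0,"dz": 0.06,"rx": 0,"ry": 0,"rz": 0}
    - {"claw": -1,"dx": 0,"dy": 0,"dz": 0.08,"rx": 0,"ry": 0,"rz": 0}
    - {"claw": -1,"dx": 0,"dy": 0,"dz": 0.1,"rx": 0,"ry": 0,"rz": 0}

```text
clock: 4.32
tcp_pos: [0.581, -0.0725, 0.0372]
tcp_rot: [0.5, -0.5, 0.5, -0.5]
ft_force: [-1.8, -0.0, -1.7]
opening: -0.001
```

Call:
jog_arm:
  increments:
    - {"claw": -1,"dx": 0,"dy": 0,"dz": 0.015,"rx": 0,"ry": 0,"rz": 0}
    - {"claw": -1,"dx": 0,"dy": 0,"dz": 0.03,"rx": 0,"ry": 0,"rz": 0}
    - {"claw": -1,"dx": 0,"dy": 0,"dz": 0.045,"rx": 0,"ry": 0,"rz": 0}
    - {"claw": -1,"dx": 0,"dy": 0,"dz": 0.06,"rx": 0,"ry": 0,"rz": 0}
    - {"claw": -1,"dx": 0,"dy": 0,"dz": 0.07,"rx": 0,"ry": 0,"rz": 0}
    - {"claw": -1,"dx": 0,"dy": 0,"dz": 0.08,"rx": 0,"ry": 0,"rz": 0}

```text
clock: 4.82
tcp_pos: [0.5888, -0.0725, 0.0373]
tcp_rot: [-0.5, 0.5, -0.5, 0.5]
ft_force: [-0.8, -0.2, -0.8]
opening: -0.001
```

Run:
```python
from h import *
s=env.read_state();print(s['tcp_pos'],s['ft_force']); c=snap('scene','s2'); t=snap('top','t2')
a=cv2.resize(c['frame'][:,:,::-1][160:290,180:320],None,fx=4.2,fy=4.2,interpolation=cv2.INTER_CUBIC)
cv2.imwrite('pics/s2c.png',a)
```

```text
[ 0.58883694 -0.07246854  0.03729284] [-0.75458389 -0.20122282 -0.77481374]
```

View pics/s2c.png

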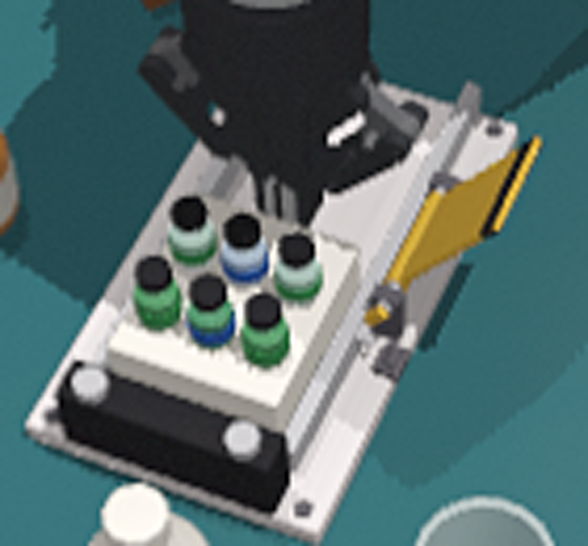

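Call:
jog_arm:
  increments:
    - {"claw": -1,"dx": 0,"dy": 0,"dz": 0.01,"rx": 0,"ry": 0,"rz": 0}
    - {"claw": -1,"dx": 0,"dy": 0,"dz": 0.02,"rx": 0,"ry": 0,"rz": 0}
    - {"claw": -1,"dx": 0,"dy": 0,"dz": 0.03,"rx": 0,"ry": 0,"rz": 0}
    - {"claw": -1,"dx": 0,"dy": 0,"dz": 0.04,"rx": 0,"ry": 0,"rz": 0}
    - {"claw": -1,"dx": 0,"dy": 0,"dz": 0.04,"rx": 0,"ry": 0,"rz": 0}

```text
clock: 5.33
tcp_pos: [0.5929, -0.0725, 0.0373]
tcp_rot: [0.5, -0.5, 0.5, -0.5]
ft_force: [-0.8, 0.1, 0.1]
opening: -0.0
```

Call:
jog_arm:
  increments:
    - {"claw": -1,"dx": 0,"dy": 0,"dz": 0.005,"rx": 0,"ry": 0,"rz": 0}
    - {"claw": -1,"dx": 0,"dy": 0,"dz": 0.01,"rx": 0,"ry": 0,"rz": 0}
    - {"claw": -1,"dx": 0,"dy": 0,"dz": 0.01,"rx": 0,"ry": 0,"rz": 0}

```text
clock: 5.58
tcp_pos: [0.5937, -0.0725, 0.0373]
tcp_rot: [-0.5, 0.5, -0.5, 0.5]
ft_force: [-1.9, -0.4, 1.9]
opening: 0.003
```

Call:
jog_arm:
  increments:
    - {"claw": -1,"dx": 0,"dy": 0,"dz": 0.005,"rx": 0,"ry": 0,"rz": 0}
    - {"claw": -1,"dx": 0,"dy": 0,"dz": 0.01,"rx": 0,"ry": 0,"rz": 0}
    - {"claw": -1,"dx": 0,"dy": 0,"dz": 0.01,"rx": 0,"ry": 0,"rz": 0}

```text
clock: 5.83
tcp_pos: [0.5948, -0.0725, 0.0373]
tcp_rot: [-0.5, 0.5, -0.5, 0.5]
ft_force: [-2.5, 0.0, 1.7]
opening: -0.001
```

Call:
jog_arm:
  increments:
    - {"claw": -1,"dx": 0,"dy": 0,"dz": 0.005,"rx": 0,"ry": 0,"rz": 0}
    - {"claw": -1,"dx": 0,"dy": 0,"dz": 0.01,"rx": 0,"ry": 0,"rz": 0}
    - {"claw": -1,"dx": 0,"dy": 0,"dz": 0.01,"rx": 0,"ry": 0,"rz": 0}

```text
clock: 6.08
tcp_pos: [0.5958, -0.0725, 0.0373]
tcp_rot: [0.5, -0.5, 0.5, -0.5]
ft_force: [-3.5, -0.2, 2.3]
opening: 0.004
```

Call:
jog_arm:
  increments:
    - {"claw": -1,"dx": 0,"dy": 0,"dz": 0.005,"rx": 0,"ry": 0,"rz": 0}
    - {"claw": -1,"dx": 0,"dy": 0,"dz": 0.005,"rx": 0,"ry": 0,"rz": 0}
    - {"claw": -1,"dx": 0,"dy": 0,"dz": 0.005,"rx": 0,"ry": 0,"rz": 0}

```text
clock: 6.33
tcp_pos: [0.5963, -0.0725, 0.0373]
tcp_rot: [0.5, -0.5, 0.5, -0.5]
ft_force: [-3.7, -0.3, 2.4]
opening: -0.001
```

Call:
jog_arm:
  increments:
    - {"claw": -1,"dx": 0,"dy": 0,"dz": 0.005,"rx": 0,"ry": 0,"rz": 0}
    - {"claw": -1,"dx": 0,"dy": 0,"dz": 0.01,"rx": 0,"ry": 0,"rz": 0}
    - {"claw": -1,"dx": 0,"dy": 0,"dz": 0.01,"rx": 0,"ry": 0,"rz": 0}

```text
clock: 6.58
tcp_pos: [0.5973, -0.0725, 0.0373]
tcp_rot: [0.5, -0.5, 0.5, -0.5]
ft_force: [-3.1, 0.3, 2.7]
opening: 0.001
```

Call:
jog_arm:
  increments:
    - {"claw": -1,"dx": 0,"dy": 0,"dz": 0.005,"rx": 0,"ry": 0,"rz": 0}
    - {"claw": -1,"dx": 0,"dy": 0,"dz": 0.01,"rx": 0,"ry": 0,"rz": 0}
    - {"claw": -1,"dx": 0,"dy": 0,"dz": 0.01,"rx": 0,"ry": 0,"rz": 0}

```text
clock: 6.83
tcp_pos: [0.5984, -0.0725, 0.0373]
tcp_rot: [0.5, -0.5, 0.5, -0.5]
ft_force: [-3.9, 0.7, 3.6]
opening: -0.003
```

Call:
jog_arm:
  increments:
    - {"claw": -1,"dx": 0,"dy": 0,"dz": 0.005,"rx": 0,"ry": 0,"rz": 0}
    - {"claw": -1,"dx": 0,"dy": 0,"dz": 0.005,"rx": 0,"ry": 0,"rz": 0}
    - {"claw": -1,"dx": 0,"dy": 0,"dz": 0.005,"rx": 0,"ry": 0,"rz": 0}

```text
clock: 7.08
tcp_pos: [0.5984, -0.0725, 0.0373]
tcp_rot: [-0.5, 0.501, -0.5, 0.499]
ft_force: [-5.4, -0.9, 4.8]
opening: 0.001
```

Call:
jog_arm:
  increments:
    - {"claw": -1,"dx": 0,"dy": 0,"dz": 0.005,"rx": 0,"ry": 0,"rz": 0}
    - {"claw": -1,"dx": 0,"dy": 0,"dz": 0.005,"rx": 0,"ry": 0,"rz": 0}
    - {"claw": -1,"dx": 0,"dy": 0,"dz": 0.005,"rx": 0,"ry": 0,"rz": 0}

```text
clock: 7.33
tcp_pos: [0.5984, -0.0724, 0.0373]
tcp_rot: [-0.5, 0.501, -0.5, 0.499]
ft_force: [-8.6, -0.2, 6.9]
opening: 0.002
```

Call:
jog_arm:
  increments:
    - {"claw": -1,"dx": 0,"dy": 0,"dz": 0.001,"rx": 0,"ry": 0,"rz": 0}
    - {"claw": -1,"dx": 0,"dy": 0,"dz": 0.001,"rx": 0,"ry": 0,"rz": 0}
    - {"claw": -1,"dx": 0,"dy": 0,"dz": 0.001,"rx": 0,"ry": 0,"rz": 0}
    - {"claw": -1,"dx": 0,"dy": 0,"dz": 0.001,"rx": 0,"ry": 0,"rz": 0}
    - {"claw": -1,"dx": 0,"dy": 0,"dz": 0.001,"rx": 0,"ry": 0,"rz": 0}
    - {"claw": -1,"dx": 0,"dy": 0,"dz": 0.001,"rx": 0,"ry": 0,"rz": 0}

```text
clock: 7.83
tcp_pos: [0.5984, -0.0724, 0.0373]
tcp_rot: [-0.5, 0.501, -0.5, 0.499]
ft_force: [-8.5, -0.8, 6.4]
opening: -0.001
```

Call:
jog_arm:
  increments:
    - {"claw": -1,"dx": 0,"dy": 0,"dz": 0.002,"rx": 0,"ry": 0,"rz": 0}
    - {"claw": -1,"dx": 0,"dy": 0,"dz": 0.002,"rx": 0,"ry": 0,"rz": 0}
    - {"claw": -1,"dx": 0,"dy": 0,"dz": 0.002,"rx": 0,"ry": 0,"rz": 0}
    - {"claw": -1,"dx": 0,"dy": 0,"dz": 0.002,"rx": 0,"ry": 0,"rz": 0}
    - {"claw": -1,"dx": 0,"dy": 0,"dz": 0.002,"rx": 0,"ry": 0,"rz": 0}
    - {"claw": -1,"dx": 0,"dy": 0,"dz": 0.002,"rx": 0,"ry": 0,"rz": 0}
    - {"claw": -1,"dx": 0,"dy": 0,"dz": 0.002,"rx": 0,"ry": 0,"rz": 0}

```text
clock: 8.42
tcp_pos: [0.5984, -0.0724, 0.0373]
tcp_rot: [-0.5, 0.501, -0.5, 0.499]
ft_force: [-9.4, -0.7, 7.5]
opening: -0.001
```

Call:
jog_arm:
  increments:
    - {"claw": -1,"dx": 0,"dy": 0,"dz": -0.02,"rx": 0,"ry": 0,"rz": 0}
    - {"claw": -1,"dx": 0,"dy": 0,"dz": -0.06,"rx": 0,"ry": 0,"rz": 0}
    - {"claw": -1,"dx": 0,"dy": 0,"dz": -0.2,"rx": 0,"ry": 0,"rz": 0}
    - {"claw": -1,"dx": 0,"dy": 0,"dz": -0.4,"rx": 0,"ry": 0,"rz": 0}
    - {"claw": -1,"dx": 0,"dy": 0,"dz": -0.4,"rx": 0,"ry": 0,"rz": 0}
    - {"claw": -1,"dx": 0,"dy": 0,"dz": -0.4,"rx": 0,"ry": 0,"rz": 0}

```text
clock: 8.92
tcp_pos: [0.5595, -0.0726, 0.0375]
tcp_rot: [0.5, -0.5, 0.499, -0.5]
ft_force: [0.3, -0.4, 1.0]
opening: -0.001
```

Call:
jog_arm:
  increments:
    - {"claw": -1,"dx": 0,"dy": -1,"dz": -0.2,"rx": 0,"ry": 0,"rz": 0}
    - {"claw": -1,"dx": 0,"dy": -1,"dz": -0.2,"rx": 0,"ry": 0,"rz": 0}
    - {"claw": -1,"dx": 0,"dy": -1,"dz": -0.2,"rx": 0,"ry": 0,"rz": 0}
    - {"claw": -1,"dx": 0,"dy": -1,"dz": -0.2,"rx": 0,"ry": 0,"rz": 0}

```text
clock: 9.25
tcp_pos: [0.5415, -0.073, 0.1416]
tcp_rot: [-0.502, 0.499, -0.497, 0.502]
ft_force: [0.2, -0.5, 0.7]
opening: 0.002
```

Call:
jog_arm:
  increments:
    - {"claw": -1,"dx": 0,"dy": -0.6,"dz": 0,"rx": 0,"ry": 0,"rz": 0}
    - {"claw": -1,"dx": 0,"dy": -0.6,"dz": 0,"rx": 0,"ry": 0,"rz": 0}
    - {"claw": -1,"dx": 0,"dy": -0.6,"dz": 0,"rx": 0,"ry": 0,"rz": 0}
    - {"claw": -1,"dx": 0,"dy": -0.6,"dz": 0,"rx": 0,"ry": 0,"rz": 0}

```text
clock: 9.58
tcp_pos: [0.5404, -0.0726, 0.1976]
tcp_rot: [0.501, -0.5, 0.499, -0.5]
ft_force: [0.0, 0.0, -0.7]
opening: 0.0
```

Run:
```python
from h import *
s=env.read_state();print(s['tcp_pos'],s['q'],s['tcp_rot'],s['ft_force'])
```

```text
[ 0.54038833 -0.07262254  0.19763661] [-2.54727412e-01  4.16161757e-01  1.79648381e+00 -5.50285675e-05
  9.26473731e-01  1.31467680e+00] [ 0.50078439 -0.49992715  0.49888084 -0.50040559] [ 0.00179029  0.01759256 -0.65890412]
```

Call:
jog_arm:
  increments:
    - {"claw": -1,"dx": -1,"dy": 0,"dz": 0.38,"rx": 0,"ry": -1,"rz": 0}
    - {"claw": -1,"dx": -1,"dy": 0,"dz": 0.38,"rx": 0,"ry": -1,"rz": 0}
    - {"claw": -1,"dx": -1,"dy": 0,"dz": 0.38,"rx": 0,"ry": -1,"rz": 0}
    - {"claw": -1,"dx": -1,"dy": 0,"dz": 0.38,"rx": 0,"ry": -1,"rz": 0}
    - {"claw": -1,"dx": -1,"dy": 0,"dz": 0.38,"rx": 0,"ry": -1,"rz": 0}
    - {"claw": -1,"dx": -1,"dy": 0,"dz": 0.38,"rx": 0,"ry": -1,"rz": 0}
    - {"claw": -1,"dx": -1,"dy": 0,"dz": 0.38,"rx": 0,"ry": -1,"rz": 0}
    - {"claw": -1,"dx": -1,"dy": 0,"dz": 0.38,"rx": 0,"ry": -1,"rz": 0}
    - {"claw": -1,"dx": -1,"dy": 0,"dz": 0.38,"rx": 0,"ry": -1,"rz": 0}
    - {"claw": -1,"dx": -1,"dy": 0,"dz": 0.38,"rx": 0,"ry": -1,"rz": 0}
    - {"claw": -1,"dx": -1,"dy": 0,"dz": 0.38,"rx": 0,"ry": -1,"rz": 0}
    - {"claw": -1,"dx": -1,"dy": 0,"dz": 0.38,"rx": 0,"ry": -1,"rz": 0}
    - {"claw": -1,"dx": -1,"dy": 0,"dz": 0.38,"rx": 0,"ry": -1,"rz": 0}
    - {"claw": -1,"dx": -1,"dy": 0,"dz": 0.38,"rx": 0,"ry": -1,"rz": 0}
    - {"claw": -1,"dx": -1,"dy": 0,"dz": 0.38,"rx": 0,"ry": -1,"rz": 0}

```text
clock: 10.83
tcp_pos: [0.5773, 0.0276, 0.1959]
tcp_rot: [0.707, -0.707, 0.001, 0.0]
ft_force: [-0.4, 0.1, 0.3]
opening: -0.0
```

Call:
jog_arm:
  increments:
    - {"claw": -1,"dx": 0,"dy": 0,"dz": 0.5,"rx": 0,"ry": 0,"rz": 0}
    - {"claw": -1,"dx": 0,"dy": 0,"dz": 0.5,"rx": 0,"ry": 0,"rz": 0}
    - {"claw": -1,"dx": 0,"dy": 0,"dz": 0.5,"rx": 0,"ry": 0,"rz": 0}
    - {"claw": -1,"dx": 0,"dy": 0,"dz": 0.5,"rx": 0,"ry": 0,"rz": 0}

```text
clock: 11.17
tcp_pos: [0.5772, 0.0778, 0.1968]
tcp_rot: [-0.707, 0.707, 0.0, -0.001]
ft_force: [0.2, -0.6, 0.3]
opening: 0.005
```

Run:
```python
from h import *
from scipy.spatial.transform import Rotation as Ro
s=env.read_state();q=s['tcp_rot'];print(s['clock'],s['tcp_pos'],s['q'].round(2),s['ft_force']); print(Ro.from_quat([q[1],q[2],q[3],q[0]]).as_matrix().round(3))
c=snap('scene','s3'); t=snap('top','t3')
a=cv2.resize(c['frame'][:,:,::-1][90:290,180:360],None,fx=2.2,fy=2.2,interpolation=cv2.INTER_CUBIC)
b=cv2.resize(t['frame'][:,:,::-1][100:300,210:390],None,fx=2.2,fy=2.2,interpolation=cv2.INTER_CUBIC)
cv2.imwrite('pics/s3c.png',np.hstack([a,b]))
```

```text
11.1667 [0.57723984 0.07779421 0.19676845] [ 0.02  0.47  1.71 -0.    0.97  0.02] [ 0.17422727 -0.63480718  0.31798158]
[[ 1.    -0.001 -0.001]
 [ 0.001 -0.     1.   ]
 [-0.001 -1.    -0.   ]]
```

View pics/s3c.png

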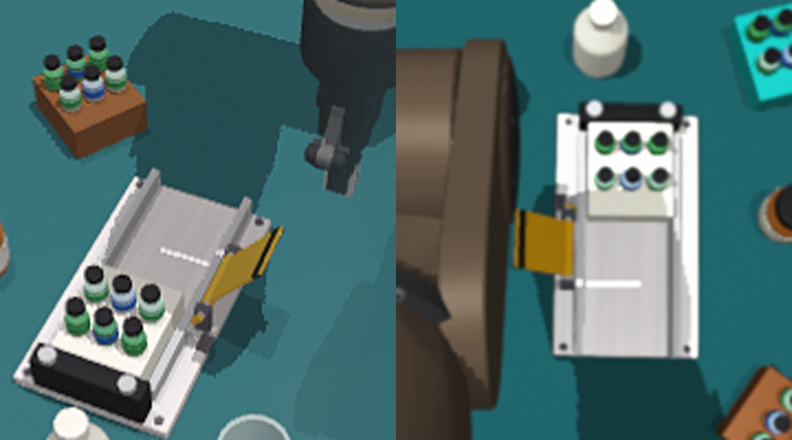

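Call:
jog_arm:
  increments:
    - {"claw": -1,"dx": 0,"dy": 1,"dz": 0,"rx": 0,"ry": 0,"rz": 0}
    - {"claw": -1,"dx": 0,"dy": 1,"dz": 0,"rx": 0,"ry": 0,"rz": 0}
    - {"claw": -1,"dx": 0,"dy": 1,"dz": 0,"rx": 0,"ry": 0,"rz": 0}
    - {"claw": -1,"dx": 0,"dy": 1,"dz": 0,"rx": 0,"ry": 0,"rz": 0}
    - {"claw": -1,"dx": 0,"dy": 1,"dz": 0,"rx": 0,"ry": 0,"rz": 0}

```text
clock: 11.68
tcp_pos: [0.5774, 0.0768, 0.097]
tcp_rot: [-0.707, 0.707, -0.0, -0.001]
ft_force: [-0.3, -0.3, -0.0]
opening: -0.001
```

Call:
jog_arm:
  increments:
    - {"claw": -1,"dx": 0,"dy": 0.05,"dz": -0.1,"rx": 0,"ry": 0,"rz": 0}
    - {"claw": -1,"dx": 0,"dy": 0.06,"dz": -0.2,"rx": 0,"ry": 0,"rz": 0}
    - {"claw": -1,"dx": 0,"dy": 0.06,"dz": -0.27,"rx": 0,"ry": 0,"rz": 0}
    - {"claw": -1,"dx": 0,"dy": 0.06,"dz": -0.31,"rx": 0,"ry": 0,"rz": 0}
    - {"claw": -1,"dx": 0,"dy": 0.06,"dz": -0.34,"rx": 0,"ry": 0,"rz": 0}
    - {"claw": -1,"dx": 0,"dy": 0.06,"dz": -0.37,"rx": 0,"ry": 0,"rz": 0}
    - {"claw": -1,"dx": 0,"dy": 0.06,"dz": -0.4,"rx": 0,"ry": 0,"rz": 0}
    - {"claw": -1,"dx": 0,"dy": 0.06,"dz": -0.42,"rx": 0,"ry": 0,"rz": 0}

```text
clock: 12.35
tcp_pos: [0.5779, 0.036, 0.0923]
tcp_rot: [0.707, -0.707, -0.001, -0.0]
ft_force: [0.5, 7.1, 4.9]
opening: -0.001
```

Call:
jog_arm:
  increments:
    - {"claw": -1,"dx": 0,"dy": 0,"dz": -0.02,"rx": 0,"ry": 0,"rz": 0}
    - {"claw": -1,"dx": 0,"dy": 0,"dz": -0.04,"rx": 0,"ry": 0,"rz": 0}
    - {"claw": -1,"dx": 0,"dy": 0,"dz": -0.06,"rx": 0,"ry": 0,"rz": 0}
    - {"claw": -1,"dx": 0,"dy": 0,"dz": -0.06,"rx": 0,"ry": 0,"rz": 0}

```text
clock: 12.68
tcp_pos: [0.5778, 0.0298, 0.0921]
tcp_rot: [0.707, -0.707, -0.001, -0.0]
ft_force: [1.1, 6.1, 4.8]
opening: -0.001
```

Call:
jog_arm:
  increments:
    - {"claw": -1,"dx": 0,"dy": 0,"dz": -0.02,"rx": 0,"ry": 0,"rz": 0}
    - {"claw": -1,"dx": 0,"dy": 0,"dz": -0.04,"rx": 0,"ry": 0,"rz": 0}
    - {"claw": -1,"dx": 0,"dy": 0,"dz": -0.06,"rx": 0,"ry": 0,"rz": 0}
    - {"claw": -1,"dx": 0,"dy": 0,"dz": -0.08,"rx": 0,"ry": 0,"rz": 0}
    - {"claw": -1,"dx": 0,"dy": 0,"dz": -0.1,"rx": 0,"ry": 0,"rz": 0}
    - {"claw": -1,"dx": 0,"dy": 0,"dz": -0.12,"rx": 0,"ry": 0,"rz": 0}
    - {"claw": -1,"dx": 0,"dy": 0,"dz": -0.12,"rx": 0,"ry": 0,"rz": 0}

```text
clock: 13.27
tcp_pos: [0.5774, 0.0172, 0.0913]
tcp_rot: [-0.707, 0.707, 0.0, -0.0]
ft_force: [-0.7, 3.5, 3.3]
opening: 0.001
```

Call:
jog_arm:
  increments:
    - {"claw": -1,"dx": 0,"dy": 0,"dz": -0.02,"rx": 0,"ry": 0,"rz": 0}
    - {"claw": -1,"dx": 0,"dy": 0,"dz": -0.04,"rx": 0,"ry": 0,"rz": 0}
    - {"claw": -1,"dx": 0,"dy": 0,"dz": -0.06,"rx": 0,"ry": 0,"rz": 0}
    - {"claw": -1,"dx": 0,"dy": 0,"dz": -0.08,"rx": 0,"ry": 0,"rz": 0}
    - {"claw": -1,"dx": 0,"dy": 0,"dz": -0.1,"rx": 0,"ry": 0,"rz": 0}
    - {"claw": -1,"dx": 0,"dy": 0,"dz": -0.1,"rx": 0,"ry": 0,"rz": 0}

```text
clock: 13.77
tcp_pos: [0.5773, 0.0071, 0.0912]
tcp_rot: [-0.707, 0.707, 0.0, -0.0]
ft_force: [0.5, 2.9, 2.3]
opening: -0.002
```

Call:
jog_arm:
  increments:
    - {"claw": -1,"dx": 0,"dy": 0,"dz": -0.03,"rx": 0,"ry": 0,"rz": 0}
    - {"claw": -1,"dx": 0,"dy": 0,"dz": -0.06,"rx": 0,"ry": 0,"rz": 0}
    - {"claw": -1,"dx": 0,"dy": 0,"dz": -0.09,"rx": 0,"ry": 0,"rz": 0}
    - {"claw": -1,"dx": 0,"dy": 0,"dz": -0.12,"rx": 0,"ry": 0,"rz": 0}
    - {"claw": -1,"dx": 0,"dy": 0,"dz": -0.15,"rx": 0,"ry": 0,"rz": 0}
    - {"claw": -1,"dx": 0,"dy": 0,"dz": -0.18,"rx": 0,"ry": 0,"rz": 0}
    - {"claw": -1,"dx": 0,"dy": 0,"dz": -0.18,"rx": 0,"ry": 0,"rz": 0}

```text
clock: 14.35
tcp_pos: [0.5773, -0.0111, 0.091]
tcp_rot: [-0.707, 0.707, 0.0, -0.0]
ft_force: [-1.0, 2.2, -0.5]
opening: 0.002
```

Call:
jog_arm:
  increments:
    - {"claw": -1,"dx": 0,"dy": 0,"dz": -0.02,"rx": 0,"ry": 0,"rz": 0}
    - {"claw": -1,"dx": 0,"dy": 0,"dz": -0.04,"rx": 0,"ry": 0,"rz": 0}
    - {"claw": -1,"dx": 0,"dy": 0,"dz": -0.06,"rx": 0,"ry": 0,"rz": 0}
    - {"claw": -1,"dx": 0,"dy": 0,"dz": -0.08,"rx": 0,"ry": 0,"rz": 0}
    - {"claw": -1,"dx": 0,"dy": 0,"dz": -0.08,"rx": 0,"ry": 0,"rz": 0}

```text
clock: 14.77
tcp_pos: [0.5775, -0.0189, 0.0913]
tcp_rot: [-0.707, 0.707, 0.001, -0.0]
ft_force: [-0.1, 0.7, -1.4]
opening: -0.001
```

Near the snap point now; small steps.

Call:
jog_arm:
  increments:
    - {"claw": -1,"dx": 0,"dy": 0,"dz": -0.02,"rx": 0,"ry": 0,"rz": 0}
    - {"claw": -1,"dx": 0,"dy": 0,"dz": -0.04,"rx": 0,"ry": 0,"rz": 0}
    - {"claw": -1,"dx": 0,"dy": 0,"dz": -0.06,"rx": 0,"ry": 0,"rz": 0}
    - {"claw": -1,"dx": 0,"dy": 0,"dz": -0.06,"rx": 0,"ry": 0,"rz": 0}
    - {"claw": -1,"dx": 0,"dy": 0,"dz": -0.06,"rx": 0,"ry": 0,"rz": 0}
    - {"claw": -1,"dx": 0,"dy": 0,"dz": -0.06,"rx": 0,"ry": 0,"rz": 0}
    - {"claw": -1,"dx": 0,"dy": 0,"dz": -0.06,"rx": 0,"ry": 0,"rz": 0}
    - {"claw": -1,"dx": 0,"dy": 0,"dz": -0.06,"rx": 0,"ry": 0,"rz": 0}

```text
clock: 15.43
tcp_pos: [0.5774, -0.0244, 0.0913]
tcp_rot: [-0.707, 0.707, 0.001, -0.0]
ft_force: [-0.2, -0.3, -1.1]
opening: 0.001
```

Run:
```python
from h import *
s=env.read_state();print(s['clock'],s['tcp_pos'],s['ft_force'])
c=snap('scene','s4'); t=snap('top','t4')
a=cv2.resize(c['frame'][:,:,::-1][90:290,180:360],None,fx=2.2,fy=2.2,interpolation=cv2.INTER_CUBIC)
b=cv2.resize(t['frame'][:,:,::-1][100:300,210:390],None,fx=2.2,fy=2.2,interpolation=cv2.INTER_CUBIC)
cv2.imwrite('pics/s4c.png',np.hstack([a,b]))
```

```text
15.4333 [ 0.57744619 -0.02444546  0.09128395] [-0.15494457 -0.2867537  -1.1313857 ]
```

View pics/s4c.png

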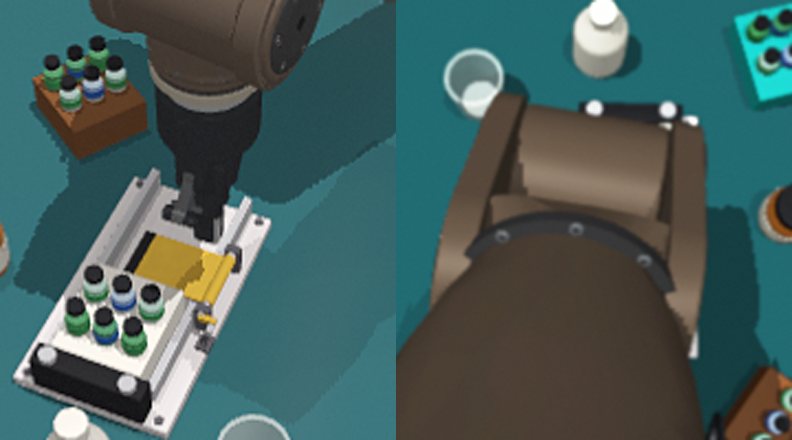

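Call:
jog_arm:
  increments:
    - {"claw": -1,"dx": 0,"dy": -0.2,"dz": 0.1,"rx": 0,"ry": 0,"rz": 0}
    - {"claw": -1,"dx": 0,"dy": -0.5,"dz": 0.5,"rx": 0,"ry": 0,"rz": 0}
    - {"claw": -1,"dx": 0,"dy": -0.9,"dz": 1,"rx": 0,"ry": 0,"rz": 0}
    - {"claw": -1,"dx": 0,"dy": -0.9,"dz": 1,"rx": 0,"ry": 0,"rz": 0}
    - {"claw": -1,"dx": 0,"dy": -0.9,"dz": 1,"rx": 0,"ry": 0,"rz": 0}
    - {"claw": -1,"dx": 0,"dy": -0.9,"dz": 1,"rx": 0,"ry": 0,"rz": 0}
    - {"claw": -1,"dx": 0,"dy": -0.9,"dz": 1,"rx": 0,"ry": 0,"rz": 0}
    - {"claw": -1,"dx": 0,"dy": -0.9,"dz": 1,"rx": 0,"ry": 0,"rz": 0}

```text
clock: 16.2
tcp_pos: [0.5769, 0.0746, 0.1802]
tcp_rot: [-0.707, 0.707, -0.001, -0.001]
ft_force: [1.0, -0.4, -0.8]
opening: 0.002
```

Run:
```python
from h import *
s=env.read_state();print(s['clock'],s['tcp_pos'],s['ft_force'])
c=snap('scene','s5'); t=snap('top','t5')
a=cv2.resize(c['frame'][:,:,::-1][150:330,150:330],None,fx=2.2,fy=2.2,interpolation=cv2.INTER_CUBIC)
b=cv2.resize(t['frame'][:,:,::-1][90:270,220:400],None,fx=2.2,fy=2.2,interpolation=cv2.INTER_CUBIC)
cv2.imwrite('pics/s5c.png',np.hstack([a,b]))
s0=load('scene0')['frame'].astype(int)
for n,(x0,x1,y0,y1) in dict(bottle=(198,236,275,328),jar=(150,188,177,220),beaker=(275,315,278,325)).items():
    print(n,np.abs(c['frame'].astype(int)-s0)[y0:y1,x0:x1].mean().round(2))
```

```text
16.2 [0.57693075 0.07458272 0.18016126] [ 1.03492982 -0.42433159 -0.75833533]
bottle 1.26
jar 1.28
beaker 1.26
```

View pics/s5c.png

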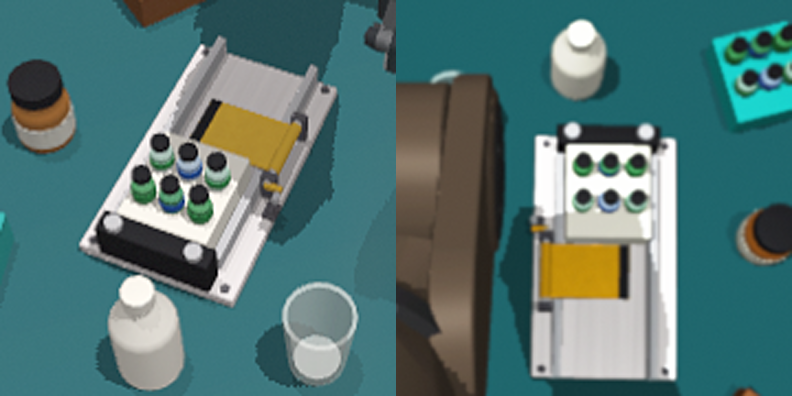

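The last picture shows the flap level across the lane in front of the rack, the rack against the stop and the gripper clear of everything. The bystanders look unchanged.

```bash
python3 -c "
from station import env
print(env.close_job())"
```

```text
the job is handed in; nothing more can be done
None
```

The rack is locked in behind the shut flap. I handed the job in at about 16 s of the 61 s allowed; no verdict is reported.

- **Rack:** I pushed it until the finger position stopped advancing at x = 0.5984 m, which puts the rack's origin about 57 mm along the dock. I held it there for over 1 s at 8.5 to 9.4 N along the lane. The wrist also read 6 to 7.5 N upward, so the total was about 11 to 12 N.
- **Flap:** I tipped it over slowly from its outer side with a highest reading of about 8.6 N. I stopped just past the snap point and it ran shut by itself, with no force left on the fingers.
- **Last checks:** After backing off, the camera showed the flap level across the lane in front of the rack and the rack upright against the stop. The gripper was clear, at 0.18 m height. The image patches of the bottle, jar and beaker matched the first picture to within noise.
- **Limits of the checks:** I read forces only at the end of each move, so short peaks in between were not seen. The unexpected upward force while pressing was probably friction on the rack's face, but I did not look into it. No check failed.

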